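# Unpin the strip clamp, open it three clicks and hold it

### The arm

A 6-joint arm with a two-finger parallel gripper is mounted at the origin on the work surface. World frame = base frame: x ahead of the robot, y to its left, z up, the work surface at z = 0. Lengths are in mm, angles in rad, forces in N, time in s.
With the tool pointing down it reaches from about 300 to 775 mm from the base axis. Payload 14.6 kg.
Tool frame: the origin (TCP) lies where the fingers leave the gripper's body, on its centre line; the fingertips stand 97 mm ahead of it and the grasp point (between the pads) lies ahead of it (grip_depth is the z of the grasp point in the tool frame, in mm); z points along the fingers, y is the line along which they close (so a half turn about z gives the same grasp; the last joint's range is limited). The gripper opens to 94 mm and grips with 3 to 60 N. Pads are 16 mm wide; open, the fingers measure 119 mm over their backs; the gripper's body (75 mm by 177 mm) begins 78 mm behind the grasp point.
Start: joints at [1.178, 0.3, 1.521, -0, 1.321, -0.067], TCP at [176.034, 521.059, 302.646] pointing down, gripper open.
Joint ranges: [-3.03, 3.03], [-0.79, 2.21], [0.23, 2.52], [-1.04, 4.18], [0, 3.07], [-2.55, 2.55]. Speed limits (rad/s): [2.22, 2.22, 2.57, 3.14, 3.14, 3.14].

### API

Orientations are given as [roll, pitch, yaw] about the fixed x, y, z axes, in that order (R = Rz(yaw) Ry(pitch) Rx(roll)).
In Python, from cell import read_state, camera, sign_off, regions_of, spot_point, grip_depth gives the robot as it stands. The module is installed in compiled form; this text tells all that it offers.
- The arm moves only by the tool send_rows, never from a script. Its argument "series" is a list of rows, each a list of 3 entries, a list of its own where there are three numbers: the shift along the world's x, y, z in mm, then the turn about the world's z in degrees, then the closure, from -1 (fully open) to 1 (shut), so that 0 is half open. A call has 1 to 12 rows; each row shifts and turns the commanded pose from where the row before left it; what a row does not reach is not made up. A row lasts 1/10 s, in which the tool goes at most 50 mm and 8.59 degrees, less where a joint would pass 70% of its speed; a pose out of reach is approached as far as the arm can. A call is refused whole if a number of a shift passes 50 or a number of a turn 8.59, either way. A call with a gripper value outside its range is refused whole. The fingers move at their own pace and stop on an object; "squeeze" is the grip in N (left out, the last holds). Time passes only in rows, so rows that do not move let the fingers close. It gives the time, the measured TCP pose, the force, the opening and the grip force at its end, in the units of the state.
- read_state(): the state, without advancing time (a new reading comes with each control period).
- camera(name): name is "scene" or "top" or "wrist"; returns a dict with "color" (420x560x3 uint8, blue, green, red), "fx", "fy", "cx", "cy" (pixels), "camera_from_world" (4x4, takes a point from world to camera coordinates). Camera axes: x right, y down, z forward; pixel columns grow to the right and rows downward; lengths in mm; the calibration is good to about 2 mm. A picture is of the moment at which its call begins. There is no depth.
- sign_off(): hands the job in; it is judged then, once.
Trained networks look in a picture, given as the dict that the camera call returned (one of the last four; its "shot" number tells which), for a name from the list of things; names that differ only in an ending like _2 or _b are one class to them, and where a whole thing is asked for, a point or a joint stands for the part that bears it (a point fixed in the world has none). Each returns a list of dicts, best first, with "confidence" (0 to 1); they miss things now and then, are a little off and sometimes report something else, mostly with a low value. They report only what shows in the picture. A call takes as long as a camera call. They do not tell look-alikes from the thing itself.
- regions_of(thing, picture): "mask" (420x560 bool, what is visible of it).
- spot_point(thing, picture): "point" ([x, y, z] in mm, in the coordinates of the camera as it stood for that picture, good to about 4 mm: a listed point, or the origin of a listed thing).
The state is a dict: "clock": time; "joints": joint angles; "qd": joint speeds; "effort": joint torques, N m; "eef_pos": TCP position; "eef_rot": TCP orientation; "wrist_force": force on the tool from outside, world axes, zero at the start; "moment": the same for the moment, N m; "finger_gap": finger opening in mm; "finger_force": force on a finger pad.
Only numpy, scipy, OpenCV 4.12 (cv2) and the standard library are available. Lean on these libraries where they do the work, as an engineer would, in place of code of your own. Each camera call takes 0.05 s, during which the arm holds its last target. There are 200 camera calls.

### The job

Pull the orange locking pin up out of its black sleeve on the strip clamp and stand it in the tall empty white box in the blue tray, letting go of it there. Then swing the clamp's red-handled lever away from its stop, feeling the clicks as it passes the teeth, until exactly three clicks have gone by - never over the fourth tooth - and finish while still holding the lever with the fingers between the third and fourth teeth, because its spring would pull it back and shut the jaw. Do not disturb the small white box of capsules, the spare strip or the bottle.

Things in the scene. Friction and masses are not known exactly. Their poses are not given: they have to be found in the camera images.
- clamp: Strip clamp: aluminium base plate 250 x 210 x 12 mm fixed on the table, in the left or right half, turned up to 20 degrees. Origin: centre of its underside; x points away from the robot at yaw 0, z up. The lever's vertical pivot axis is at (50, 0) mm in this frame; beyond it lie a steel strip with capsules and a blue jaw, below 31 mm.
- grip (a point): Red upright round handle at the lever's end, 18 mm diameter, 60 to 105 mm above the table. This point: on its axis, 83 mm up, 110 mm from the pivot. The steel arm below it is 14 mm wide, 48 to 60 mm above the table. A spring pulls the lever back with 8 to 11 N at the handle; each tooth adds about 4 N, then clicks through and takes off 3 to 4 N.
- pivot (a point): Point on the lever's pivot axis, 64 mm above the table. At its stop (start) the lever points from here to the clamp's -x, turned 0.60 rad towards its +y (handle at (-41, +62) mm in the clamp's frame). It swings one way: counter-clockwise seen from above, handle towards the clamp's -y side, by up to 1.15 rad.
- comb: Yellow quadrant beyond the lever's nose, with five upright round teeth, 10 mm diameter, 143 mm from the pivot, 0.18 rad apart (20 mm of handle travel), 38 to 52 mm above the table. Its setting varies: the first tooth is 0.12 to 0.28 rad from the lever's stop. Origin: pivot axis at table height; -x axis: through the middle of the gap between third and fourth tooth; +y: the lever's starting side.
- pin_center (a point): Orange locking pin, 136 mm long, 60 to 130 g, upright; this point is its centre, 80 mm above the table at the start. Upper 98 mm: round handle of 18 mm diameter, top 148 mm above the table at the start. Lower 36 mm: shank of 11 mm diameter, 32 mm deep in the sleeve's 13 mm bore. It stops the lever before the first tooth.
- pin_foot (a point): Centre of the pin's lower end, 68 mm below its centre.
- box_floor (a point): Centre of the inner floor of the tall empty white box, 9 mm above the table. Box 64 x 64 mm outside, 56 x 56 mm inside, rim 80 mm above the table; fixed to the blue tray. The tray (250 x 210 mm, rim 22 mm high) is fixed in the half of the table where the clamp is not; its two other boxes reach 40 mm high, further from the robot.
- capsule_box: Bystander: small open white box with capsules, 80 x 60 x 32 mm, loose; origin at the centre of its underside.
- spare_strip: Bystander: flat aluminium strip 130 x 22 x 12 mm, loose; origin at the centre of its underside.
- flux_bottle: Bystander: small amber bottle, 36 mm diameter, 85 mm high, loose; origin at the centre of its underside.
Not all that is in view belongs to the job. There is more than one size of the part that bears pin_center; the job needs the middle-sized.

How it is judged:
By the outcome, as a careful person would: the job done as asked, in the order asked, and still so for the second after the job is handed in, while the arm keeps its last pose, push and grip.
It also fails if it takes over 69 s, if anything falls off the work surface, if the arm or the gripper's body presses on something with over 40 N, if the wrist force passes 120 N, or if a joint passes its speed limit or range.

## Working session

There is one attempt and no reset: what is moved stays moved. The work goes in short steps, Python scripts to look and compute and a tool call to move; the robot and the scene stay as the last step left them, time stands still between calls to the robot, and variables do not carry over. Pictures are saved under pics/ and viewed, at most 10 in all, crops included, and the job is handed in when it is done.

Besides the shell and the picture viewer there is one more tool, called after "Emit:" as a command line: name --argument value ..., lists and objects as JSON in quotes. send_rows: Moves the arm, as the interface text tells. Its arguments: {"type":"object","properties":{"series":{"type":"array"},"squeeze":{"type":"number"}},"required":["series"]}

```bash
mkdir -p pics; cat > h.py <<'E'
import numpy as np, cv2
from cell import *
def W(pic,p):
    M=np.array(pic["camera_from_world"]); return (np.linalg.inv(M)@np.r_[p,1])[:3]
def px(pic,w):
    M=np.array(pic["camera_from_world"]); c=(M@np.r_[w,1])[:3]; return np.array([pic["fx"]*c[0]/c[2]+pic["cx"],pic["fy"]*c[1]/c[2]+pic["cy"]])
def ray(pic,uv):
    M=np.linalg.inv(np.array(pic["camera_from_world"])); d=M[:3,:3]@np.array([(uv[0]-pic["cx"])/pic["fx"],(uv[1]-pic["cy"])/pic["fy"],1]); return M[:3,3],d/np.linalg.norm(d)
def atz(pic,uv,z):
    o,d=ray(pic,uv); return o+d*(z-o[2])/d[2]
def tri(rs):
    A=sum(np.eye(3)-np.outer(d,d) for o,d in rs); b=sum((np.eye(3)-np.outer(d,d))@o for o,d in rs); return np.linalg.solve(A,b)
E
python3 - <<'E'
from h import *
np.set_printoptions(precision=1,suppress=True)
print(read_state(), grip_depth)
ims=[]
for c in ["scene","top"]:
    p=camera(c); ims.append(p["color"]); print(c, W(p,[0,0,0]))
    for n in ["clamp","grip","pivot","comb","pin_center","pin_foot","box_floor","capsule_box","spare_strip","flux_bottle"]:
        print(n,[(W(p,r["point"]),px(p,W(p,r["point"])),round(r["confidence"],2)) for r in spot_point(n,p)[:4]])
    cv2.imwrite(f"pics/{c}0.png",p["color"])
E
```

```text
{'clock': 0.0, 'joints': array([ 1.2,  0.3,  1.5,  0. ,  1.3, -0.1]), 'qd': array([-0.,  0.,  0.,  0.,  0., -0.]), 'effort': array([  0. , -53.2, -35.3,   0.1,   0. ,  -0. ]), 'eef_pos': array([176. , 520.9, 302.1]), 'eef_rot': array([-3.1, -0. ,  2.8]), 'wrist_force': array([-0.4, -0. ,  0.2]), 'moment': array([ 0., -0.,  0.]), 'finger_force': 0.0, 'finger_gap': 94.08568479827457} 78.39999999999999
scene [1248.8  -49.3  529. ]
clamp [(array([536.9, 237.9,  -8.6]), array([368.7, 238.5]), 0.64)]
grip [(array([489.9, 298.7,  80.1]), array([393.1, 189.6]), 0.62), (array([437. ,  23.7,   2.8]), array([264.3, 218. ]), 0.53), (array([701.7,  -2.4,   2.2]), array([266.3, 301. ]), 0.31)]
pivot [(array([586. , 248.8,  62.4]), array([385.4, 223. ]), 0.8)]
comb []
pin_center [(array([542.9, 410.9,  94.8]), array([455.4, 191.3]), 0.72), (array([530.3, 246.6,  78.3]), array([375.9, 201.9]), 0.59), (array([487.8, 413. ,  43.5]), array([439.6, 199.3]), 0.45)]
pin_foot [(array([543.6, 416.1,  -4.2]), array([448.5, 230.9]), 0.91), (array([491.6, 408.4,  -2.2]), array([434.7, 217.6]), 0.46)]
box_floor
[... 442 characters left out ...]
3]), 0.63)]
comb []
pin_center [(array([542.4, 413.9,  98.7]), array([120.9, 207.3]), 0.88), (array([531.3, 251.6,  77.9]), array([199.1, 225. ]), 0.68), (array([488.9, 412.7,  47.2]), array([125. , 236.4]), 0.5)]
pin_foot [(array([543.3, 413.5,   2.7]), array([136.8, 215.8]), 0.69), (array([493.1, 412.4,  -2.4]), array([133.4, 237.7]), 0.48)]
box_floor [(array([ 517.3, -234.2,   11.3]), array([419.4, 266.4]), 0.59), (array([593.9, 248.3,  66.9]), array([206.8, 197.8]), 0.33)]
capsule_box [(array([702.3,  -3. ,  -2.4]), array([325.4, 174.8]), 0.73)]
spare_strip [(array([577.1,  -4. ,   2.1]), array([319.4, 226.5]), 0.65)]
flux_bottle [(array([439.,  24.,  -5.]), array([299.2, 285.7]), 0.55)]
```

View pics/scene0.png

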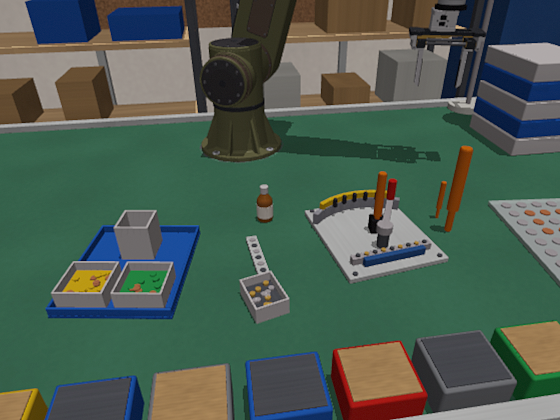

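View pics/top0.png

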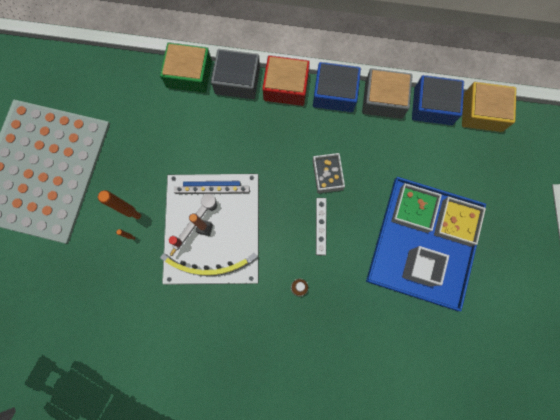

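The clamp is on the left, with the middle-sized pin in its sleeve at about top (199,225) and the red handle at (175,241). The other two orange pins, at (120,207) and (125,236), are look-alikes. The tall empty box is at (428,265) in the tray on the right. I'll move over the clamp for a closer look.

Emit:
send_rows --series '[[[36, -30, 5], 0, -0.2], [[36, -30, 5], 0, -0.2], [[36, -30, 5], 0, -0.2], [[36, -30, 5], 0, -0.2], [[36, -30, 5], 0, -0.2], [[36, -30, 5], 0, -0.2], [[36, -30, 5], 0, -0.2], [[36, -30, 5], 0, -0.2], [[36, -30, 5], 0, -0.2], [[0, 0, 0], 0, -0.2]]' --squeeze 30

```text
clock: 2.1
eef_pos: [503.1, 247.7, 347.8]
eef_rot: [-3.142, 0.001, 2.811]
wrist_force: [-0.4, 0.1, 0.7]
finger_gap: 56.3
finger_force: 0.0
```

```bash
python3 - <<'E'
from h import *
np.set_printoptions(precision=1,suppress=True)
s=read_state(); print(s["eef_pos"],s["eef_rot"],s["finger_gap"],s["wrist_force"])
for c in ["wrist","top","scene"]:
    p=camera(c); print(c, W(p,[0,0,0]))
    for n in ["clamp","grip","pivot","comb","pin_center","pin_foot"]:
        print(n,[(W(p,r["point"]),px(p,W(p,r["point"])),round(r["confidence"],2)) for r in spot_point(n,p)[:3]])
    if c=="wrist":
        cv2.imwrite("pics/w1.png",p["color"]); np.savez("w1.npz",**{k:np.array(v) for k,v in p.items()})
    if c=="top":
        for uv in [(167,176),(258,176),(258,283),(164,283)]: print(atz(p,uv,12))
E
```

```text
[503.1 247.7 347.8] [-3.1  0.   2.8] 56.30084103626778 [-0.4  0.1  0.7]
wrist [427.7 274.2 430.1]
clamp [(array([542.9, 241.8,  -0.6]), array([276.8, 205.1]), 0.65)]
grip [(array([493.4, 296.3,  82.9]), array([308.5, 170.9]), 0.91)]
pivot [(array([593.7, 247.2,  64.1]), array([293.7, 251.7]), 0.86)]
comb [(array([490.5, 294.8,  82.9]), array([306.5, 169. ]), 0.63)]
pin_center [(array([538.6, 250.8,  82. ]), array([283.7, 217.7]), 0.88), (array([542.6, 411.6,  93. ]), array([418.7, 180.2]), 0.57), (array([544.5, 241. ,   1. ]), array([276.7, 206.6]), 0.52)]
pin_foot [(array([544.9, 413.1,   1.1]), array([390. , 169.4]), 0.81), (array([496.9, 416.1,  -2. ]), array([383.7, 136.2]), 0.53), (array([592.4, 245.8,  62.6]), array([292.3, 250.7]), 0.5)]
top [402.5  54.5 964.7]
clamp [(array([543.4, 240.4,   2.5]), array([211.3, 226.2]), 0.71)]
grip [(array([594. , 247.4,  68.2]), array([207.1, 197.7]), 0.74)]
pivot [(array([593.3, 247.6,  65.9]), array([207.1, 198.2]), 0.89), (array([577.5,  -3.7,  -3.1]), array([319.1, 226.7]), 0.2)]
comb []
pin_center [(array([493.9, 415.2,  46.8]), array([
[... 162 characters left out ...]
19.5  12. ]
scene [1248.8  -49.3  529. ]
clamp [(array([539. , 240.9,  -4.2]), array([370.6, 237.2]), 0.93), (array([576.6,  -2.2,  -6.2]), array([259.4, 260.4]), 0.17)]
grip [(array([490.6, 295.7,  78.6]), array([391.7, 190.5]), 0.84)]
pivot [(array([585.8, 246.7,  63.5]), array([384.4, 222.5]), 0.78)]
comb []
pin_center [(array([490.4, 415.4,  43. ]), array([441.1, 200. ]), 0.71), (array([543.4, 410. ,  97.4]), array([455.4, 190.3]), 0.65), (array([532.6, 247.6,  78.3]), array([376.7, 202.4]), 0.61)]
pin_foot [(array([490. , 408.7,  -2.1]), array([434.6, 217.2]), 0.69), (array([544.1, 414.5,  -3.3]), array([448. , 230.7]), 0.68), (array([541.3, 235.8,  -6.7]), array([368.5, 239. ]), 0.22)]
```

View pics/w1.png

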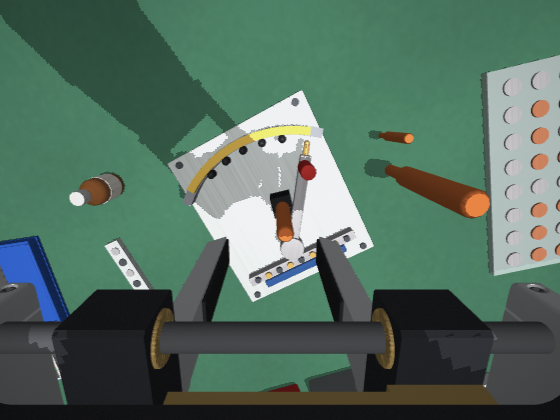

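The wrist view shows the five teeth along the yellow comb from (282,139) to (212,174). The handle is at (307,170), and the pin top is at about (285,236) with its black sleeve at (281,202).

```bash
python3 - <<'E'
from h import *
np.set_printoptions(precision=1,suppress=True)
p=dict(np.load("w1.npz"))
g=p["color"].max(2); m=((g<60)).astype(np.uint8); m[:130]=0;m[185:]=0;m[:,:200]=0;m[:,295:]=0
n,l,st,ce=cv2.connectedComponentsWithStats(m)
piv=np.array([591,248.0])
for i in range(1,n):
    if 15<st[i,4]<200:
        w=atz(p,ce[i],48); d=w[:2]-piv; print(ce[i],st[i,4],w,np.hypot(*d),np.degrees(np.arctan2(d[1],d[0]))%360)
# pin top: orange blob in wrist and scene
s=camera("scene"); t=camera("top")
def pin(q,near):
    hsv=cv2.cvtColor(q["color"],cv2.COLOR_BGR2HSV); m=cv2.inRange(hsv,(3,150,80),(15,255,255))
    n,l,st,ce=cv2.connectedComponentsWithStats(m); i=1+np.argmin(np.hypot(*(ce[1:]-near).T)+1000*(st[1:,4]<25))
    ys,xs=np.nonzero(l==i); return xs,ys,st[i],m
xs,ys,a,_=pin(p,(284,222)); print("w",a); 
xs2,ys2,a2,_=pin(s,(380,195)); print("s",a2)
for z in(148,140): print(atz(p,(285,236),z))
top=ys2.min(); u=xs2[ys2<=top+8].mean(); print("scene top",u,top, atz(s,(u,top+3),148))
print("tri",tri([ray(p,(285.5,236)),ray(s,(u,top+3))]))
print([px(p,[x,y,148]) for x,y in [(531,250),(536,250)]],[px(s,[x,y,148]) for x,y in [(531,250),(536,250)]])
E
```

```text
[281.5 138.4] 35 [450.1 278.6  48. ] 144.21885182697574 167.75185429717408
[261.5 142.4] 35 [446.6 253.4  48. ] 144.52831806789163 177.84857062253116
[242.6 149.9] 50 [447.5 227.9  48. ] 144.87273031668252 187.994243034916
[225.6 160.6] 53 [453.1 202.8  48. ] 145.15574247444633 198.15933830154486
[211.3 174. ] 61 [463.2 179.   48. ] 145.2901663303555 208.3728618556113
w [276 202  17  40 531]
s [374 172  13  48 376]
[536.4 250.4 148. ]
[539.5 249.7 140. ]
scene top 382.05405405405406 172 [545.7 246.2 148. ]
tri [538.  250.  143.8]
[array([282.9, 231.3]), array([284.5, 235.7])] [array([381.4, 171.5]), array([382.2, 172.6])]
```

Emit:
send_rows --series '[[[32, 2, -18], 0, -0.2], [[0, 0, -40], 0, -0.2], [[0, 0, -40], 0, -0.2], [[0, 0, -18], 0, -0.2], [[0, 0, 0], 0, -0.2]]'

```text
clock: 3.75
eef_pos: [531.4, 252.7, 228.9]
eef_rot: [-3.138, -0.004, 2.816]
wrist_force: [-0.8, 0.4, 0.4]
finger_gap: 56.0
finger_force: 0.0
```

```bash
python3 - <<'E'
from h import *
np.set_printoptions(precision=1,suppress=True)
s=read_state(); print(s["eef_pos"],s["eef_rot"])
p=camera("wrist")
for n in ["pin_center","grip","pivot"]:
    print(n,[(W(p,r["point"]),round(r["confidence"],2)) for r in spot_point(n,p)[:3]])
for z in (148,): print(px(p,[535.5,250,z]))
e=s["eef_pos"]; print("grasp pt px",px(p,e-[0,0,78]))
cv2.imwrite("pics/w2.png",p["color"])
np.savez("w2.npz",**{k:np.array(v) for k,v in p.items()})
E
```

```text
[531.4 252.7 228.9] [-3.1 -0.   2.8]
pin_center [(array([535.3, 251.7,  79.1]), 0.95), (array([492.2, 410.1,  48. ]), 0.68)]
grip [(array([493.3, 293.8,  82.1]), 0.78)]
pivot [(array([591.4, 247.9,  64.8]), 0.68)]
[269.8 268.7]
grasp pt px [271.8 263.6]
```

View pics/w2.png

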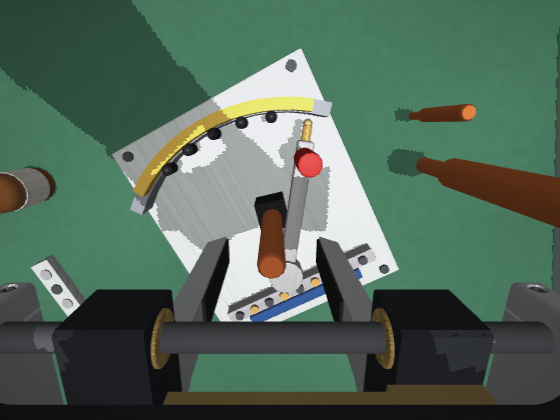

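The pin top is at about (271,266), centred between the fingers, with the handle clear at (309,162). I'll descend and grip.

Emit:
send_rows --series '[[[3, -2, -15], 0, -0.2], [[0, 0, -15], 0, -0.2], [[0, 0, 0], 0, -0.2]]'

```text
clock: 4.25
eef_pos: [534.3, 250.6, 198.9]
eef_rot: [-3.139, -0.003, 2.816]
wrist_force: [-0.3, -0.9, 0.2]
finger_gap: 56.5
finger_force: 0.0
```

```bash
python3 - <<'E'
from h import *
np.set_printoptions(precision=1,suppress=True)
s=read_state(); print(s["eef_pos"],s["eef_rot"])
p=camera("wrist"); q=camera("scene")
for a in (p,q):
    print([(W(a,r["point"]),round(r["confidence"],2)) for r in spot_point("pin_center",a)[:3]])
print(px(p,[534.5,250.5,148]))
hsv=cv2.cvtColor(p["color"],cv2.COLOR_BGR2HSV); m=cv2.inRange(hsv,(3,150,50),(15,255,255)); m[:,:240]=0; m[:,310:]=0
ys,xs=np.nonzero(m); print(ys.max(), [ (y,xs[ys==y].min(),xs[ys==y].max()) for y in range(ys.max()-30,ys.max(),6)])
E
```

```text
[534.3 250.6 198.9] [-3.1 -0.   2.8]
[(array([492.4, 407.9,  49.5]), 0.87), (array([535.2, 252. ,  79.4]), 0.77), (array([540.7, 411.4,  96.2]), 0.62)]
[(array([532.9, 247.2,  79. ]), 0.95), (array([542. , 408.5,  97.1]), 0.9), (array([586.2, 247.2,  63.8]), 0.71)]
[271.4 288.3]
300 [(270, np.int64(258), np.int64(287)), (276, np.int64(257), np.int64(287)), (282, np.int64(256), np.int64(288)), (288, np.int64(257), np.int64(288)), (294, np.int64(260), np.int64(286))]
```

Emit:
send_rows --series '[[[0, 0, 0], 0, 0.3], [[0, 0, 0], 0, 0.6], [[0, 0, 0], 0, 1], [[0, 0, 0], 0, 1], [[0, 0, 0], 0, 1], [[0, 0, 0], 0, 1]]' --squeeze 30

```text
clock: 5.05
eef_pos: [535.0, 251.1, 201.7]
eef_rot: [3.142, 0.0, 2.816]
wrist_force: [0.2, 0.1, 0.1]
finger_gap: 17.4
finger_force: 30.0
```

Emit:
send_rows --series '[[[0, 0, 5], 0, 1], [[0, 0, 10], 0, 1], [[0, 0, 10], 0, 1], [[0, 0, 10], 0, 1], [[0, 0, 10], 0, 1], [[0, 0, 15], 0, 1], [[0, 0, 20], 0, 1], [[0, 0, 20], 0, 1], [[0, 0, 15], 0, 1], [[0, 0, 0], 0, 1]]'

```text
clock: 6.05
eef_pos: [535.3, 251.2, 319.3]
eef_rot: [3.139, 0.003, 2.816]
wrist_force: [-0.2, -0.1, -2.6]
finger_gap: 17.1
finger_force: 30.0
```

Emit:
send_rows --series '[[[-2, -20, 0], 0, 1], [[-2, -40, 0], 0, 1], [[-2, -45, 0], 0, 1], [[-2, -45, 0], 0, 1], [[-2, -45, 0], 0, 1], [[-2, -45, 0], 0, 1], [[-2, -45, 0], 0, 1], [[-2, -45, 0], 0, 1], [[-2, -45, 0], 0, 1], [[0, -40, 0], 0, 1], [[0, -35, 0], 0, 1], [[0, 0, 0], 0, 1]]'

```text
clock: 7.25
eef_pos: [516.4, -202.3, 315.6]
eef_rot: [-3.141, -0.001, 2.812]
wrist_force: [-0.4, 1.5, -1.6]
finger_gap: 17.5
finger_force: 30.0
```

```bash
python3 - <<'E'
from h import *
np.set_printoptions(precision=1,suppress=True)
s=read_state(); print(s["eef_pos"],s["eef_rot"],s["wrist_force"],s["finger_gap"])
for c in ["wrist","top","scene"]:
    p=camera(c)
    for n in ["box_floor","pin_center","pin_foot"]:
        print(c,n,[(W(p,r["point"]),round(r["confidence"],2)) for r in spot_point(n,p)[:3]])
    if c=="wrist": cv2.imwrite("pics/w3.png",p["color"]); print(px(p,[515,-234,80]),px(p,[515,-234,9]))
E
```

```text
[ 516.4 -202.3  315.6] [-3.1 -0.   2.8] [-0.4  1.5 -1.6] 17.489329016561523
wrist box_floor [(array([ 519.9, -236.8,    8.9]), 0.77), (array([436.4,  25.1,   1.2]), 0.49)]
wrist pin_center [(array([ 517.9, -200.9,  192.3]), 0.75), (array([705.2,  -5.3,   2.8]), 0.33)]
wrist pin_foot [(array([ 517.2, -200.7,  122.7]), 0.56)]
[244.3 206.1] [249.1 191.8]
top box_floor [(array([ 519.6, -232.2,    9.5]), 0.91)]
top pin_center [(array([ 511.3, -198.2,  191.1]), 0.65), (array([544.3, 413.5,  97.4]), 0.58), (array([701.7,  -3.6,  -1.2]), 0.56)]
top pin_foot [(array([544.1, 412. ,  -2.4]), 0.85), (array([ 518.1, -197.3,  125.5]), 0.53), (array([492.3, 412.6,  -2.6]), 0.49)]
scene box_floor [(array([ 513.9, -235.3,   10.8]), 0.91)]
scene pin_center [(array([ 515.1, -201.2,  194.7]), 0.63), (array([545.7, 412.9,  96.2]), 0.6), (array([490.5, 416.6,  41.6]), 0.55)]
scene pin_foot [(array([ 517.7, -195.4,  123.7]), 0.86), (array([487.8, 407. ,  -3.7]), 0.7), (array([543.5, 413.3,  -2.1]), 0.68)]
```

View pics/w3.png

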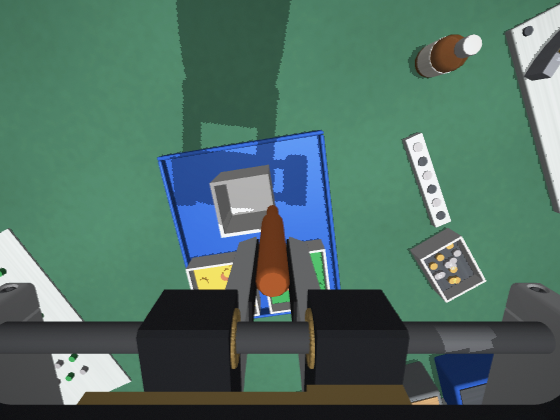

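The box opening is centred at about (246,205), which matches (517,-235). I'll go over it and then down.

Emit:
send_rows --series '[[[1, -33, 0], 0, 1], [[0, 0, -20], 0, 1], [[0, 0, -20], 0, 1], [[0, 0, -20], 0, 1], [[0, 0, -15], 0, 1], [[0, 0, -15], 0, 1], [[0, 0, -10], 0, 1], [[0, 0, -4], 0, 1], [[0, 0, 0], 0, 1], [[0, 0, 0], 0, 1]]'

```text
clock: 8.85
eef_pos: [518.2, -232.0, 213.3]
eef_rot: [-3.141, 0.001, 2.816]
wrist_force: [0.2, 0.5, -1.1]
finger_gap: 17.7
finger_force: 30.0
```

```bash
python3 - <<'E'
from h import *
np.set_printoptions(precision=1,suppress=True)
s=read_state(); print(s["eef_pos"],s["eef_rot"],s["wrist_force"],s["finger_gap"])
for c in ["top","scene"]:
    p=camera(c)
    for n in ["box_floor","pin_center","pin_foot"]:
        print(c,n,[(W(p,r["point"]),round(r["confidence"],2)) for r in spot_point(n,p)[:3]])
E
```

```text
[ 518.2 -232.   213.3] [-3.1  0.   2.8] [ 0.2  0.5 -1.1] 17.682656899226597
top box_floor [(array([493.1, 294.1,  85.3]), 0.61), (array([ 518.2, -230.6,    9.1]), 0.56), (array([ 517.1, -233.3,   91.3]), 0.35)]
top pin_center [(array([543.2, 415.1,  97.7]), 0.95), (array([490.9, 418.2,  46.9]), 0.64), (array([ 512.8, -231.3,   92.5]), 0.56)]
top pin_foot [(array([540.2, 416.2,   0.2]), 0.87), (array([ 517.6, -232.6,   26. ]), 0.45)]
scene box_floor [(array([ 511.5, -235.6,   11.2]), 0.64)]
scene pin_center [(array([544.7, 409.6,  95.6]), 0.92), (array([ 515.6, -237.3,   86.8]), 0.75), (array([491.2, 417.7,  43.4]), 0.75)]
scene pin_foot [(array([541.2, 413.8,  -1.9]), 0.96), (array([492.6, 406.6,  -1.3]), 0.64)]
```

Emit:
send_rows --series '[[[0, -2, -6], 0, 1], [[0, 0, -4], 0, 1], [[0, 0, -1], 0, 1], [[0, 0, 0], 0, 1]]'

```text
clock: 9.65
eef_pos: [518.0, -233.9, 201.3]
eef_rot: [3.141, -0.001, 2.816]
wrist_force: [0.2, 1.1, -0.7]
finger_gap: 17.3
finger_force: 30.0
```

Emit:
send_rows --series '[[[0, 0, -1], 0, 1], [[0, 0, -1], 0, 1], [[0, 0, 0], 0, 1]]'

```text
clock: 9.95
eef_pos: [518.0, -233.9, 199.6]
eef_rot: [3.142, -0.0, 2.816]
wrist_force: [0.4, -0.8, -0.7]
finger_gap: 17.4
finger_force: 30.0
```

Emit:
send_rows --series '[[[0, 0, -1], 0, 1], [[0, 0, 0], 0, 1]]'

```text
clock: 10.15
eef_pos: [518.1, -234.0, 198.7]
eef_rot: [-3.142, 0.0, 2.816]
wrist_force: [0.2, 0.2, -1.1]
finger_gap: 17.5
finger_force: 30.0
```

Emit:
send_rows --series '[[[0, 0, -1], 0, 1], [[0, 0, 0], 0, 1]]'

```text
clock: 10.35
eef_pos: [518.3, -234.1, 198.6]
eef_rot: [-3.141, 0.001, 2.816]
wrist_force: [-1.3, 1.9, 8.0]
finger_gap: 17.6
finger_force: 30.0
```

Emit:
send_rows --series '[[[0, 0, -1], 0, 1], [[0, 0, 0], 0, 1]]'

```text
clock: 10.55
eef_pos: [518.6, -234.2, 198.5]
eef_rot: [-3.141, 0.003, 2.816]
wrist_force: [-2.2, 1.1, 15.2]
finger_gap: 17.5
finger_force: 30.0
```

The foot has touched the box floor. I'll ease off and release gently.

Emit:
send_rows --series '[[[0, 0, 1.5], 0, 1], [[0, 0, 0], 0, 0.6], [[0, 0, 0], 0, 0.5], [[0, 0, 0], 0, 0.4], [[0, 0, 0], 0, 0.2], [[0, 0, 0], 0, 0], [[0, 0, 0], 0, -0.2], [[0, 0, 0], 0, -0.2], [[0, 0, 0], 0, -0.2]]' --squeeze 10

```text
clock: 11.45
eef_pos: [518.0, -233.9, 198.1]
eef_rot: [3.142, -0.0, 2.816]
wrist_force: [-0.1, -0.0, -0.4]
finger_gap: 56.2
finger_force: 0.0
```

Emit:
send_rows --series '[[[0, 0, 5], 0, -0.2], [[0, 0, 15], 0, -0.2], [[0, 0, 30], 0, -0.2], [[0, 0, 40], 0, -0.2], [[0, 0, 20], 0, -0.2], [[0, 0, 0], 0, -0.2]]'

```text
clock: 12.05
eef_pos: [518.5, -234.2, 311.7]
eef_rot: [-3.141, 0.006, 2.816]
wrist_force: [-1.0, -0.6, -0.3]
finger_gap: 56.6
finger_force: 0.0
```

```bash
python3 - <<'E'
from h import *
np.set_printoptions(precision=1,suppress=True)
s=read_state(); print(s["eef_pos"],s["wrist_force"],s["finger_gap"])
ims=[]
for c in ["wrist","scene"]:
    p=camera(c)
    for n in ["pin_center","pin_foot"]:
        print(c,n,[(W(p,r["point"]),round(r["confidence"],2)) for r in spot_point(n,p)[:3]])
    ims.append(p["color"])
a=ims[0][120:320,150:370]; b=cv2.resize(ims[1][130:330,30:250],None,fx=1,fy=1)
cv2.imwrite("pics/rel.png",np.hstack([a,b]))
E
```

```text
[ 518.5 -234.2  311.7] [-1.  -0.6 -0.3] 56.580989453517276
wrist pin_center [(array([ 519.2, -234.1,   76.2]), 0.83)]
wrist pin_foot [(array([ 518.8, -231.6,    7. ]), 0.87)]
scene pin_center [(array([542.8, 409. ,  98.9]), 0.71), (array([490.9, 415.8,  45.6]), 0.64)]
scene pin_foot [(array([539.9, 414.1,  -0.1]), 0.91), (array([492.9, 407.9,  -2. ]), 0.76)]
```

View pics/rel.png

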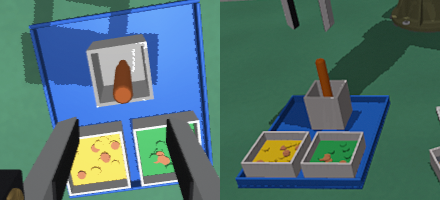

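The pin stands upright in the box. Now I'll go back to the lever handle.

Emit:
send_rows --series '[[[-2, 25, 0], 0, -0.2], [[-2, 45, 0], 0, -0.2], [[-2, 48, 0], -1, -0.2], [[-2, 48, 0], -1, -0.2], [[-2, 48, 0], -1, -0.2], [[-3, 48, 0], -1, -0.2], [[-3, 48, 0], -1, -0.2], [[-3, 48, 0], -1, -0.2], [[-3, 48, 0], 0, -0.2], [[-3, 45, 0], 0, -0.2], [[-2, 45, 0], 0, -0.2], [[0, 33, 0], 0, -0.2]]'

```text
clock: 13.55
eef_pos: [490.2, 297.6, 307.4]
eef_rot: [-3.141, -0.001, 2.712]
wrist_force: [0.3, -0.6, 0.6]
finger_gap: 56.5
finger_force: 0.0
```

Emit:
send_rows --series '[[[0, 0, -20], 0, -0.2], [[0, 0, -40], 0, -0.2], [[0, 0, -40], 0, -0.2], [[0, 0, 0], 0, -0.2]]'

```text
clock: 13.95
eef_pos: [489.3, 294.2, 202.8]
eef_rot: [-3.134, -0.006, 2.711]
wrist_force: [0.7, 0.6, 0.4]
finger_gap: 56.3
finger_force: 0.0
```

```bash
python3 - <<'E'
from h import *
np.set_printoptions(precision=1,suppress=True)
s=read_state(); print(s["eef_pos"],s["eef_rot"],s["wrist_force"],s["finger_gap"])
for c in ["wrist","scene"]:
    p=camera(c)
    for n in ["grip","pivot"]:
        print(c,n,[(W(p,r["point"]),round(r["confidence"],2)) for r in spot_point(n,p)[:3]])
    if c=="wrist":
        cv2.imwrite("pics/w4.png",p["color"]); print(px(p,[491.5,295.5,105]))
        hsv=cv2.cvtColor(p["color"],cv2.COLOR_BGR2HSV); m=cv2.inRange(hsv,(0,150,50),(3,255,255))|cv2.inRange(hsv,(170,150,50),(180,255,255))
        n,l,st,ce=cv2.connectedComponentsWithStats(m); print([(a,b) for a,b in zip(st[1:],ce[1:]) if a[4]>80])
E
```

```text
[489.3 294.2 202.8] [-3.1 -0.   2.7] [0.7 0.6 0.4] 56.27346002997921
wrist grip [(array([491.3, 296. ,  80. ]), 0.77)]
wrist pivot [(array([590.2, 245.6,  61.3]), 0.66)]
[275.8 252.4]
[(array([260, 220,  26,  44, 909], dtype=int32), array([272.9, 242. ]))]
scene grip [(array([487.4, 296.3,  79.2]), 0.68)]
scene pivot [(array([586. , 245.8,  63.8]), 0.62)]
```

View pics/w4.png

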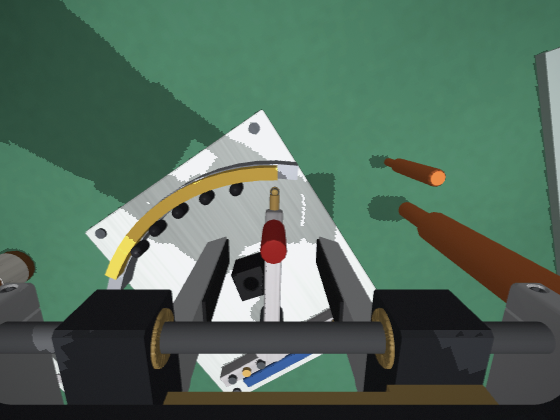

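The handle top is at (273,252), centred between the fingers. I'll go down and grip it.

Emit:
send_rows --series '[[[1, 2, -20], 0, -0.2], [[0, 0, -18], 0, -0.2], [[0, 0, 0], 0, -0.2], [[0, 0, 0], 0, 0.2], [[0, 0, 0], 0, 0.6], [[0, 0, 0], 0, 1], [[0, 0, 0], 0, 1], [[0, 0, 0], 0, 1]]' --squeeze 35

```text
clock: 15.05
eef_pos: [491.5, 295.7, 170.4]
eef_rot: [-3.137, -0.001, 2.711]
wrist_force: [-15.2, -30.3, 20.6]
finger_gap: 20.3
finger_force: 17.3
```

Emit:
send_rows --series '[[[0, 0, 0], 0, 1]]'

```text
clock: 15.15
eef_pos: [491.2, 294.7, 170.5]
eef_rot: [-3.134, -0.002, 2.711]
wrist_force: [-15.0, -25.7, 17.0]
finger_gap: 17.3
finger_force: 35.0
```

```bash
python3 - <<'E'
from h import *
np.set_printoptions(precision=2,suppress=True)
s=read_state(); print(s)
p=camera("wrist"); q=camera("scene")
for n in ["grip","pivot"]:
    for a in(p,q): print(n,[(W(a,r["point"]),round(r["confidence"],2)) for r in spot_point(n,a)[:3]])
cv2.imwrite("pics/w5.png",np.hstack([p["color"][120:,120:420],cv2.resize(q["color"][100:260,320:480],(300,300))] if 0 else [p["color"][120:420,120:420],cv2.resize(q["color"][120:270,320:470],(300,300))]))
E
```

```text
{'clock': 15.15, 'joints': array([ 0.48,  0.49,  1.58, -0.  ,  1.08, -0.66]), 'qd': array([-0.  , -0.  ,  0.  ,  0.01, -0.01, -0.  ]), 'effort': array([  8.12, -53.09, -36.99,   3.41,  -5.97,   0.01]), 'eef_pos': array([491.15, 294.65, 170.47]), 'eef_rot': array([-3.13, -0.  ,  2.71]), 'wrist_force': array([-14.95, -25.75,  16.95]), 'moment': array([-4.66,  2.54,  0.  ]), 'finger_force': 34.99709755182266, 'finger_gap': 17.289100756953477}
grip [(array([491.97, 294.74,  80.61]), 0.91)]
grip [(array([487.83, 294.47,  77.94]), 0.97)]
pivot [(array([590.69, 246.87,  64.73]), 0.56)]
pivot [(array([588.23, 249.05,  62.83]), 0.78)]
```

View pics/w5.png

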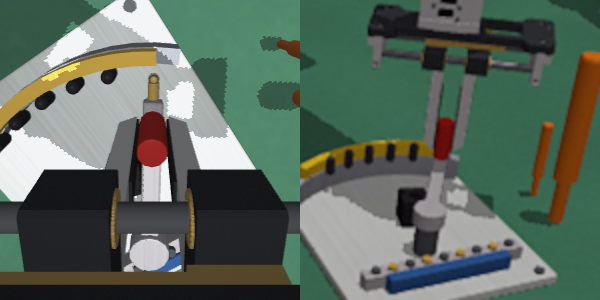

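The handle is gripped; I'm pressing it slightly against its stop. Starting the swing in 2° steps, reading the force after each.

Emit:
send_rows --series '[[[-1.6, -3.5, 2], 2, 1], [[0, 0, 0], 0, 1]]'

```text
clock: 15.65
eef_pos: [490.2, 293.1, 170.8]
eef_rot: [-3.141, -0.001, 2.747]
wrist_force: [6.7, 4.4, -17.0]
finger_gap: 17.4
finger_force: 35.0
```

Emit:
send_rows --series '[[[-1.5, -3.6, 0], 2, 1], [[0, 0, 0], 0, 1]]'

```text
clock: 15.85
eef_pos: [488.7, 289.8, 170.8]
eef_rot: [-3.141, -0.001, 2.782]
wrist_force: [6.4, 4.8, -15.9]
finger_gap: 17.4
finger_force: 35.0
```

Emit:
send_rows --series '[[[-1.3, -3.6, 0], 2, 1], [[0, 0, 0], 0, 1]]'

```text
clock: 16.05
eef_pos: [487.3, 286.3, 170.9]
eef_rot: [-3.141, -0.001, 2.817]
wrist_force: [5.0, 5.3, -15.5]
finger_gap: 17.6
finger_force: 35.0
```

Emit:
send_rows --series '[[[-1.2, -3.6, 0], 2, 1], [[0, 0, 0], 0, 1]]'

```text
clock: 16.25
eef_pos: [486.0, 282.7, 170.8]
eef_rot: [-3.141, -0.002, 2.852]
wrist_force: [3.8, 6.3, -15.6]
finger_gap: 17.0
finger_force: 35.0
```

Emit:
send_rows --series '[[[-1.1, -3.7, -2], 2, 1], [[0, 0, 0], 0, 1]]'

```text
clock: 16.45
eef_pos: [485.2, 279.9, 170.6]
eef_rot: [3.139, -0.0, 2.887]
wrist_force: [-2.4, 9.7, 0.2]
finger_gap: 17.3
finger_force: 35.0
```

Emit:
send_rows --series '[[[-0.5, -1.9, 0], 1, 1], [[0, 0, 0], 0, 1]]'

```text
clock: 16.65
eef_pos: [484.6, 278.1, 170.6]
eef_rot: [3.139, -0.0, 2.904]
wrist_force: [-3.0, 9.6, 1.4]
finger_gap: 17.4
finger_force: 35.0
```

Emit:
send_rows --series '[[[-0.4, -1.9, 0], 1, 1], [[0, 0, 0], 0, 1]]'

```text
clock: 16.85
eef_pos: [484.1, 276.3, 170.7]
eef_rot: [3.139, -0.0, 2.921]
wrist_force: [-3.4, 8.8, 0.7]
finger_gap: 17.4
finger_force: 35.0
```

Emit:
send_rows --series '[[[-0.4, -1.9, 0], 1, 1], [[0, 0, 0], 0, 1]]'

```text
clock: 17.05
eef_pos: [483.7, 274.9, 170.7]
eef_rot: [3.138, -0.0, 2.939]
wrist_force: [-2.7, 15.7, 0.2]
finger_gap: 17.4
finger_force: 35.0
```

Emit:
send_rows --series '[[[-0.4, -1.9, 0], 1, 1], [[0, 0, 0], 0, 1]]'

```text
clock: 17.25
eef_pos: [483.2, 272.8, 170.7]
eef_rot: [3.139, -0.001, 2.956]
wrist_force: [-4.5, 12.6, 1.4]
finger_gap: 17.6
finger_force: 35.0
```

Emit:
send_rows --series '[[[-0.4, -1.9, 0], 1, 1], [[0, 0, 0], 0, 1]]'

```text
clock: 17.45
eef_pos: [482.7, 270.8, 170.7]
eef_rot: [3.139, -0.001, 2.974]
wrist_force: [-5.7, 11.0, 1.8]
finger_gap: 16.9
finger_force: 35.0
```

Emit:
send_rows --series '[[[-0.3, -1.9, 0], 1, 1], [[0, 0, 0], 0, 1]]'

```text
clock: 17.65
eef_pos: [482.3, 268.7, 170.6]
eef_rot: [3.14, -0.001, 2.991]
wrist_force: [-7.8, 8.0, 2.7]
finger_gap: 17.5
finger_force: 35.0
```

Click 1 came near 167°, as the comb measurement predicted. Continuing.

Emit:
send_rows --series '[[[-1.0, -3.8, 0], 2, 1], [[0, 0, 0], 0, 1]]'

```text
clock: 17.85
eef_pos: [481.4, 264.7, 170.6]
eef_rot: [3.14, -0.001, 3.027]
wrist_force: [-5.1, 10.3, 2.0]
finger_gap: 17.2
finger_force: 35.0
```

Emit:
send_rows --series '[[[-0.8, -3.8, 0], 2, 1], [[0, 0, 0], 0, 1]]'

```text
clock: 18.05
eef_pos: [480.8, 260.9, 170.6]
eef_rot: [3.139, -0.0, 3.061]
wrist_force: [-3.7, 8.6, 1.6]
finger_gap: 17.2
finger_force: 35.0
```

Emit:
send_rows --series '[[[-0.3, -1.9, 0], 1, 1], [[0, 0, 0], 0, 1]]'

```text
clock: 18.25
eef_pos: [480.5, 259.2, 170.6]
eef_rot: [3.139, -0.0, 3.078]
wrist_force: [-3.1, 9.6, 1.9]
finger_gap: 17.2
finger_force: 35.0
```

Emit:
send_rows --series '[[[-0.3, -1.9, 0], 1, 1], [[0, 0, 0], 0, 1]]'

```text
clock: 18.45
eef_pos: [480.3, 257.2, 170.6]
eef_rot: [3.139, 0.0, 3.096]
wrist_force: [-3.7, 10.4, 1.6]
finger_gap: 17.2
finger_force: 35.0
```

Emit:
send_rows --series '[[[-0.2, -1.9, 0], 1, 1], [[0, 0, 0], 0, 1]]'

```text
clock: 18.65
eef_pos: [480.1, 255.8, 170.7]
eef_rot: [3.138, 0.001, 3.113]
wrist_force: [-2.7, 13.8, 0.1]
finger_gap: 17.7
finger_force: 35.0
```

Emit:
send_rows --series '[[[-0.2, -1.9, 0], 1, 1], [[0, 0, 0], 0, 1]]'

```text
clock: 18.85
eef_pos: [479.9, 253.8, 170.7]
eef_rot: [3.139, 0.001, 3.131]
wrist_force: [-2.2, 12.7, -0.8]
finger_gap: 17.3
finger_force: 35.0
```

Emit:
send_rows --series '[[[-0.2, -1.9, 0], 1, 1], [[0, 0, 0], 0, 1]]'

```text
clock: 19.05
eef_pos: [479.8, 251.7, 170.6]
eef_rot: [3.139, 0.001, -3.135]
wrist_force: [-1.7, 9.9, -0.8]
finger_gap: 17.1
finger_force: 35.0
```

Emit:
send_rows --series '[[[-0.1, -1.9, 0], 1, 1], [[0, 0, 0], 0, 1]]'

```text
clock: 19.25
eef_pos: [479.7, 249.6, 170.6]
eef_rot: [3.14, 0.0, -3.118]
wrist_force: [-1.8, 8.1, 1.4]
finger_gap: 17.7
finger_force: 35.0
```

Click 2 came at about 176–178°. Next is click 3, expected near handle y≈236, and then I stop at about y=224.

Emit:
send_rows --series '[[[0, -3.8, 0], 2, 1], [[0, 0, 0], 0, 1]]'

```text
clock: 19.45
eef_pos: [479.6, 245.6, 170.6]
eef_rot: [3.14, 0.0, -3.082]
wrist_force: [-2.1, 7.4, 1.2]
finger_gap: 17.2
finger_force: 35.0
```

Emit:
send_rows --series '[[[0.1, -3.8, 0], 2, 1], [[0, 0, 0], 0, 1]]'

```text
clock: 19.65
eef_pos: [479.7, 241.9, 170.6]
eef_rot: [3.14, 0.0, -3.047]
wrist_force: [-3.5, 9.8, 0.9]
finger_gap: 17.3
finger_force: 35.0
```

Emit:
send_rows --series '[[[0.1, -1.9, 0], 1, 1], [[0, 0, 0], 0, 1]]'

```text
clock: 19.85
eef_pos: [479.8, 240.1, 170.6]
eef_rot: [3.14, 0.0, -3.03]
wrist_force: [-3.9, 9.6, 1.6]
finger_gap: 17.1
finger_force: 35.0
```

Emit:
send_rows --series '[[[0.2, -1.9, 0], 1, 1], [[0, 0, 0], 0, 1]]'

```text
clock: 20.05
eef_pos: [479.9, 238.2, 170.6]
eef_rot: [3.14, 0.0, -3.013]
wrist_force: [-4.4, 9.6, 2.3]
finger_gap: 17.4
finger_force: 35.0
```

Emit:
send_rows --series '[[[0.2, -1.9, 0], 1, 1], [[0, 0, 0], 0, 1]]'

```text
clock: 20.25
eef_pos: [480.1, 236.6, 170.6]
eef_rot: [3.139, 0.0, -2.995]
wrist_force: [-5.7, 11.4, 2.2]
finger_gap: 17.5
finger_force: 35.0
```

Emit:
send_rows --series '[[[0.2, -1.9, 0], 1, 1], [[0, 0, 0], 0, 1]]'

```text
clock: 20.45
eef_pos: [480.2, 234.8, 170.6]
eef_rot: [3.139, 0.0, -2.978]
wrist_force: [-4.8, 13.2, 2.3]
finger_gap: 17.4
finger_force: 35.0
```

Emit:
send_rows --series '[[[0.3, -1.9, 0], 1, 1], [[0, 0, 0], 0, 1]]'

```text
clock: 20.65
eef_pos: [480.4, 232.7, 170.6]
eef_rot: [3.139, -0.0, -2.96]
wrist_force: [-5.7, 11.2, 3.4]
finger_gap: 17.6
finger_force: 35.0
```

Emit:
send_rows --series '[[[0.3, -1.9, 0], 1, 1], [[0, 0, 0], 0, 1]]'

```text
clock: 20.85
eef_pos: [480.8, 230.6, 170.6]
eef_rot: [3.14, -0.0, -2.943]
wrist_force: [-6.2, 9.3, 3.9]
finger_gap: 17.0
finger_force: 35.0
```

Click 3 has passed, with the force peak at y≈235. I'll centre in the gap.

Emit:
send_rows --series '[[[0.2, -1.9, 0], 1, 1], [[0.2, -1.9, 0], 1, 1], [[0.2, -1.9, 0], 1, 1], [[0, 0, 0], 0, 1], [[0, 0, 0], 0, 1]]'

```text
clock: 21.35
eef_pos: [481.6, 224.9, 170.6]
eef_rot: [3.14, 0.0, -2.891]
wrist_force: [-4.5, 8.9, 1.7]
finger_gap: 17.5
finger_force: 35.0
```

```bash
python3 - <<'E'
from h import *
np.set_printoptions(precision=1,suppress=True)
s=read_state(); print(s["eef_pos"],s["wrist_force"],s["finger_gap"])
d=s["eef_pos"][:2]-[591,248]; print(np.degrees(np.arctan2(d[1],d[0]))%360)
p=camera("wrist"); q=camera("scene")
for n in ["grip","pivot","comb"]:
    for a in(p,q): print(n,[(W(a,r["point"]),round(r["confidence"],2)) for r in spot_point(n,a)[:3]])
for n in ["capsule_box","spare_strip","flux_bottle","pin_center"]: print(n,[(W(q,r["point"]),round(r["confidence"],2)) for r in spot_point(n,q)[:3]])
cv2.imwrite("pics/w6.png",np.hstack([cv2.resize(p["color"][120:320,150:350],(400,400)),cv2.resize(q["color"][120:320,100:300],(400,400))]))
E
```

```text
[481.6 224.9 170.6] [-4.5  8.9  1.7] 17.458101931818
191.9012200682142
grip [(array([480.5, 228.7,  81. ]), 0.58)]
grip [(array([481.1, 226.3,  77.9]), 0.7), (array([ 514.7, -242.5,   76.7]), 0.54)]
pivot [(array([593.3, 244. ,  62.9]), 0.56)]
pivot [(array([587. , 248.2,  62. ]), 0.71), (array([ 516.3, -240.4,   75.3]), 0.62)]
comb []
comb []
capsule_box [(array([704.7,  -4. ,  -0.8]), 0.85)]
spare_strip [(array([576.9,  -7.6,  -1.7]), 0.75)]
flux_bottle [(array([436.1,  24.6,  -0.9]), 0.95)]
pin_center [(array([543.2, 410.7,  97.3]), 0.96), (array([490.4, 412.8,  42.5]), 0.74), (array([ 517.1, -236.2,   78.2]), 0.73)]
```

View pics/w6.png

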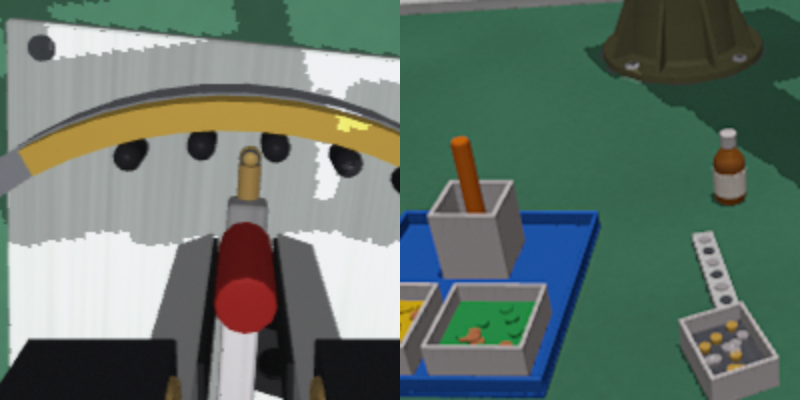

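The nose stands between the third tooth (276) and the fourth (202), a little nearer the third, so I'll nudge it 2 mm. The pin stands in its box and the bystanders haven't moved.

Emit:
send_rows --series '[[[0.4, -2, 0], 1, 1], [[0, 0, 0], 0, 1], [[0, 0, 0], 0, 1], [[0, 0, 0], 0, 1]]'

```text
clock: 22.35
eef_pos: [482.0, 223.0, 170.6]
eef_rot: [3.14, 0.001, -2.874]
wrist_force: [-4.5, 9.1, 2.8]
finger_gap: 17.5
finger_force: 35.0
```

```bash
python3 - <<'E'
from h import *
s=read_state(); print(s["eef_pos"],s["wrist_force"],s["finger_gap"],s["clock"])
print(sign_off())
E
```

```text
[481.95448328 222.9922051  170.60449581] [-4.45266938  9.05306887  2.79931548] 17.531884479243303 22.35
the job is handed in; nothing more can be done
None
```

I stood the orange pin in the tall white box and let go of it. I then swung the lever past exactly three clicks, and the gripper still holds it between the third and fourth teeth. I handed the job in at 22.4 s, with the capsule box, spare strip and bottle undisturbed.

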